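# Reset the pop-up indicators of three filter heads in order

### The job

The black pop-up indicators on top of the three grey-painted metal filter heads have tripped: reset them with the fingertips, one after another, pushing each lightly down until it is in, first the wide round one, then the square one, last the slim pin. Do not press an indicator before its turn, and do not lean hard on any. The heads stand loose on the bench: do not grasp, lift, tip or shove them, and leave the brass union, the tape measure and the hemp reel among them alone.

Things in the scene. Friction and masses are not known exactly. Their poses are not given: they have to be found in the camera images.
- wide_head: loose grey-painted metal filter head standing upright on the bench, about 0.9 kg: round foot 76 mm across, barrel 60 mm across, flat top 42 mm across at 66 mm height, two brass ports sticking out along its x axis to 48 mm from the axis. On top, in the middle, its black pop-up indicator is a wide round mushroom button, 38 mm across. Origin: centre of its underside, z up its axis. The three heads differ only in their indicators, and any of them may stand in any place.
- wide_pin (a joint): travel of that indicator's stem (a wide round mushroom button, 38 mm across), m: 0 = fully popped up, 0.010 = fully in; starts at 0 to 0.001. Slides straight down the head's axis, takes about 3 N, stays where it is left. The cap on it is cushioned by a spring of 1.5 N/mm: it gives about 2 mm while being pushed, at most 9 mm, then bottoms hard, and springs back; this value leaves the cushion out.
- wide_cap_top (a point): centre of the flat top of that indicator (a wide round mushroom button, 38 mm across), on the axis of the head; 96 mm above the bench when fully up, 86 mm when fully in and let go; pressed down to about 82 mm the indicator is surely fully in, and at 77 mm the cushion bottoms
- square_head: loose grey-painted metal filter head standing upright on the bench, about 0.9 kg: round foot 76 mm across, barrel 60 mm across, flat top 42 mm across at 66 mm height, two brass ports sticking out along its x axis to 48 mm from the axis. On top, in the middle, its black pop-up indicator is a square button, 25 x 25 mm. Origin: centre of its underside, z up its axis. The three heads differ only in their indicators, and any of them may stand in any place.
- square_pin (a joint): travel of that indicator's stem (a square button, 25 x 25 mm), m: 0 = fully popped up, 0.010 = fully in; starts at 0 to 0.001. Slides straight down the head's axis, takes about 3 N, stays where it is left. The cap on it is cushioned by a spring of 1.5 N/mm: it gives about 2 mm while being pushed, at most 9 mm, then bottoms hard, and springs back; this value leaves the cushion out.
- square_cap_top (a point): centre of the flat top of that indicator (a square button, 25 x 25 mm), on the axis of the head; 96 mm above the bench when fully up, 86 mm when fully in and let go; pressed down to about 82 mm the indicator is surely fully in, and at 77 mm the cushion bottoms
- slim_head: loose grey-painted metal filter head standing upright on the bench, about 0.9 kg: round foot 76 mm across, barrel 60 mm across, flat top 42 mm across at 66 mm height, two brass ports sticking out along its x axis to 48 mm from the axis. On top, in the middle, its black pop-up indicator is a slim round pin, 16 mm across. Origin: centre of its underside, z up its axis. The three heads differ only in their indicators, and any of them may stand in any place.
- slim_pin (a joint): travel of that indicator's stem (a slim round pin, 16 mm across), m: 0 = fully popped up, 0.010 = fully in; starts at 0 to 0.001. Slides straight down the head's axis, takes about 3 N, stays where it is left. The cap on it is cushioned by a spring of 1.5 N/mm: it gives about 2 mm while being pushed, at most 9 mm, then bottoms hard, and springs back; this value leaves the cushion out.
- slim_cap_top (a point): centre of the flat top of that indicator (a slim round pin, 16 mm across), on the axis of the head; 96 mm above the bench when fully up, 86 mm when fully in and let go; pressed down to about 82 mm the indicator is surely fully in, and at 77 mm the cushion bottoms
- union: bystander: brass pipe union, 41x47x48 mm, loose; origin: centre of its underside
- tape_measure: bystander: yellow tape measure, 68x72x34 mm, loose; origin: centre of its underside
- reel: bystander: reel of hemp with red end discs, 61 mm across and 56 mm high, standing, loose; origin: centre of its underside
There are look-alikes about, which are no part of the job. What is shaped like the square_head but orange is not meant.

How it is judged:
On the way, in this order (a step that is already met when the one before it is completed fails the run):
1. a finger pushes the wide round indicator in (value of joint wide_pin above 0.0075 m and contact force between the fingers and wide_head above 0.3 N).
2. a finger pushes the square indicator in (value of joint square_pin above 0.0075 m and contact force between the fingers and square_head above 0.3 N).
3. a finger pushes the slim pin in (value of joint slim_pin above 0.0075 m and contact force between the fingers and slim_head above 0.3 N).
At the end, for the whole second after the job is handed in: All three indicators are at least 7.5 mm in (of 10), pushed in the order wide round, square, slim; all heads are upright (within 0.1 rad), at rest and within 30 mm of where they stood, and so are the union, tape measure and hemp reel (within 30 mm) (value of joint each of wide_pin, square_pin, slim_pin above 0.0075 m and angle between each of wide_head, square_head, slim_head's own z axis and vertical below 0.1 rad and distance of each of wide_head, square_head, slim_head, union, tape_measure, reel from where it was at the start of the episode below 0.03 m and linear speed of each of wide_head, square_head, slim_head below 0.02 m/s); the robot touches nothing.
It fails at once if an indicator is pushed in by more than 4 mm before the one due before it is in (7.5 mm) ((value of joint square_pin above 0.004 m and value of joint wide_pin below 0.0075 m) or (value of joint slim_pin above 0.004 m and value of joint square_pin below 0.0075 m) or (value of joint slim_pin above 0.004 m and value of joint wide_pin below 0.0075 m)).
It fails at once if the fingers bear on a head or its indicator with more than 30 N (contact force between the fingers and wide_head above 30 N or contact force between the fingers and square_head above 30 N or contact force between the fingers and slim_head above 30 N).
It fails at once if a head is lifted by 15 mm, tipped by 0.25 rad or shoved by 30 mm (height (world z) of any of wide_head, square_head, slim_head above 0.015 m or angle between any of wide_head, square_head, slim_head's own z axis and vertical above 0.25 rad or distance of any of wide_head, square_head, slim_head from where it was at the start of the episode above 0.03 m).
It fails at once if the union, tape measure or hemp reel is moved by more than 30 mm (distance of any of union, tape_measure, reel from where it was at the start of the episode above 0.03 m).
It also fails if it takes over 43 s, if anything falls off the work surface, if the arm or the gripper's body presses on something with over 40 N, if the wrist force passes 120 N, or if a joint passes its speed limit or range.

### The arm

A 6-joint arm with a two-finger parallel gripper is mounted at the origin on a cart in front of the work surface, level with it; the furniture and walls round the work are solid. World frame = base frame: x ahead of the robot, y to its left, z up, the work surface at z = 0. Lengths are in m, angles in rad, forces in N, time in s.
With the tool pointing down it reaches from about 0.35 to 0.775 m from the base axis. Payload 5.5 kg.
Tool frame: the origin (TCP) lies on the centre line of the jaws, within the pads' length; the fingertips stand 11 mm ahead of it and the grasp point (between the pads) lies 8 mm behind it (env.tip_reach is the distance from the TCP to the fingertips, in m); z points along the fingers, x is the direction in which the jaws open and shut, and the axes are right-handed (so a half turn about z gives the same grasp; the last joint's range is limited). The gripper opens to 85 mm and grips with 20 to 120 N. Pads are 22 mm wide; open, the fingers measure 114 mm over their backs; the gripper's body (76 mm by 85 mm) begins 54 mm behind the grasp point. The pads swing forward as they close: fully open they stand 13 mm farther back than shut.
Start: joints at [-1.429, 0.313, 0.046, 1.304, 0, 1.431], TCP at [0.16, -0.552, 0.242] pointing down, gripper open.
Joint ranges: [-2.76, 2.76], [-0.86, 1.69], [-1.03, 1.26], [-2.2, 2.34], [-1.47, 1.5], [-3.14, 3.14]. Speed limits (rad/s): [2.57, 2.57, 3.14, 3.14, 3.14, 3.14].

### API

Orientations are given as a unit quaternion [w, x, y, z].
In Python, from workcell import env gives the robot as it stands.
- The arm moves only by the tool carry_out, never from a script. Its argument "moves" is one flat list of numbers, 7 for each row, row after row: the gripper command: -1 is shut, 1 is fully open, values between are in proportion, then the shift along the tool's x, y, z in m, then the turn, a rotation vector about the tool's x, y, z in degrees. A call has exactly 5 rows; each row shifts and turns the pose as measured when the row begins, along the tool's axes as they then stand; what a row does not reach is not made up. A row lasts 1/8 s, in which the tool goes at most 62.5 mm and 10.7 degrees, less where a joint would pass 70% of its speed; a pose out of reach is approached as far as the arm can. A call is refused whole if a number of a shift passes 0.0625 or a number of a turn 10.7, either way. A call with a gripper value outside its range is refused whole. The fingers move at their own pace and stop on an object; "squeeze" is the grip in N (left out, the last holds). Time passes only in rows, so rows that do not move let the fingers close, or fill a call up. It gives the time, the measured TCP pose, the force and the opening at its end, in the units of the state.
- env.get_state(): the state, without advancing time (a new reading comes with each control period).
- env.read_camera(name): name is "scene" or "top" or "wrist"; returns the picture (420x560x3 uint8, red, green, blue); there is no depth.
- env.calibration(name): a dict with "camera_matrix" (3x3 intrinsics, pixels), "rvec" (rotation vector, rad) and "tvec" (3), from world to camera coordinates, as OpenCV has them; the wrist camera has in their place "hand_eye" (4x4, takes a point from camera to tool coordinates, whose origin is the TCP and whose axes are the tool frame's). Camera axes: x right, y down, z forward; pixel columns grow to the right and rows downward; lengths in m; the calibration is good to about 2 mm. The wrist camera is an equidistant fisheye: a pixel r from the principal point sees the ray r / f radians off the axis. A picture is of the moment at which its call begins: read the wrist's pose just before it. calibration takes no time and is no camera call.
- env.hand_in(): hands the job in, once; it reports no verdict.
The state is a dict: "clock": time; "joint_pos": joint angles; "qvel": joint speeds; "tau": joint torques, N m; "tcp_pos": TCP position; "orientation": TCP orientation; "wrist_force": force on the tool from outside, world axes, zero at the start; "ft_torque": the same for the moment, N m; "finger_gap": finger opening in m.
Only numpy, scipy, OpenCV 4.12 (cv2) and the standard library are available. Lean on these libraries where they do the work, as an engineer would, in place of code of your own. Each camera call takes 0.05 s, during which the arm holds its last target. There are 200 camera calls.

## Working session

There is one attempt and no reset: what is moved stays moved. The work goes in short steps, Python scripts to look and compute and a tool call to move; the robot and the scene stay as the last step left them, time stands still between calls to the robot, and variables do not carry over. Pictures are saved under pics/ and viewed, about 8 in all and at most 12, crops included, and the job is handed in when it is done.

Besides the shell and the picture viewer there is one more tool, called after "Emit:" as name(argument=value, ...) on one line, values as JSON. carry_out: Moves the arm, as the interface text tells. Its arguments: {"type":"object","properties":{"moves":{"type":"array"},"squeeze":{"type":"number"}},"required":["moves"]}

```bash
mkdir -p pics
cat > h.py <<'E'
import numpy as np,cv2
from workcell import env
def ray(name,uv):
    c=env.calibration(name);K=np.array(c["camera_matrix"],float);R=cv2.Rodrigues(np.array(c["rvec"],float))[0];t=np.array(c["tvec"],float).ravel()
    d=R.T@np.linalg.inv(K)@np.array([uv[0],uv[1],1.]);return -R.T@t,d
def onz(name,uv,z):
    o,d=ray(name,uv);return o+d*(z-o[2])/d[2]
def proj(name,P):
    c=env.calibration(name);return cv2.projectPoints(np.array([P],float),np.array(c["rvec"],float),np.array(c["tvec"],float),np.array(c["camera_matrix"],float),None)[0].ravel()
E
python3 - <<'E'
from h import *
for n in("top","scene"):
    im=env.read_camera(n);cv2.imwrite(f"pics/{n}0.png",im[:,:,::-1])
    print(n,ray(n,(280,210)))
print(env.get_state())
E
```

```text
top (array([ 0.37589754, -0.01449788,  1.08681076]), array([ 0.17741372, -0.01492197, -0.98402689]))
scene (array([ 0.27902897, -0.50816529,  0.76603369]), array([ 0.31608046,  0.54510244, -0.776586  ]))
{'clock': 0.1, 'joint_pos': array([-1.42859501e+00,  3.13959725e-01,  4.51569717e-02,  1.30359408e+00,
       -3.14453301e-05,  1.43121437e+00]), 'qvel': array([-0.00039397, -0.00050076,  0.00174694,  0.00099619,  0.00245347,
        0.00123387]), 'tau': array([ 2.36285588e-03, -4.81723523e+01,  2.99244761e+01,  1.26744094e-02,
       -7.66601784e-05, -1.24289008e-05]), 'tcp_pos': array([ 0.15982366, -0.55192034,  0.24150476]), 'orientation': array([-5.53991663e-04,  7.99396096e-01, -6.00803829e-01, -5.77709047e-04]), 'wrist_force': array([0.09047653, 0.28916613, 0.05471798]), 'ft_torque': array([0.02972108, 0.03007818, 0.03673977]), 'finger_gap': 0.0854138934590658}
```

View pics/top0.png

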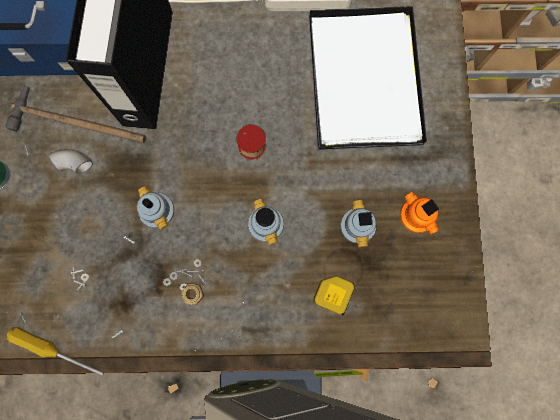

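View pics/scene0.png

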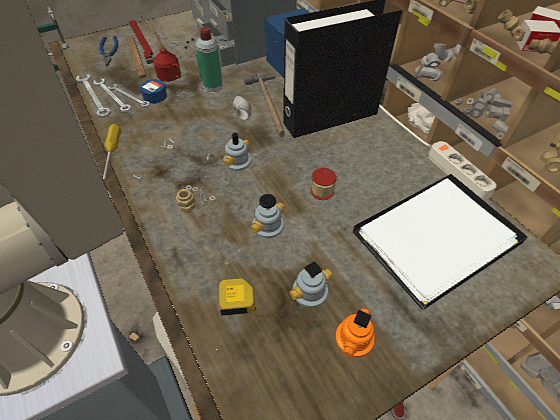

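The top view shows four heads. The slim pin is at about (148,203), the wide button at (265,217), the square one on grey at (365,219), and the orange square look-alike at (429,208), which I exclude. The scene view agrees: slim (236,140), wide (267,201), square (313,269), orange (362,318).

Run:
```python
from h import *
G={"slim":((148,203),(236,140)),"wide":((265,217),(267,201)),"square":((365,219),(313,269)),"orange":((429,208),(362,318))}
I={n:cv2.imread(f"pics/{n}0.png") for n in("top","scene")}
for k,v in G.items():
    L=[]
    for n,(x,y) in zip(("top","scene"),v):
        m=(I[n].max(2)<60).astype(np.uint8)
        c,l,s,ce=cv2.connectedComponentsWithStats(m)
        r=15;sub=l[y-r:y+r,x-r:x+r];i=np.bincount(sub[sub>0]).argmax()
        L.append(ray(n,ce[i]));print(k,n,s[i],ce[i].round(1),onz(n,ce[i],.092).round(4))
    (o1,d1),(o2,d2)=L
    A=np.c_[d1,-d2];t=np.linalg.lstsq(A,o2-o1,rcond=None)[0];print(" tri",(o1+t[0]*d1).round(4),(o2+t[1]*d2).round(4))
c=[cv2.resize(I["top"][y-35:y+45,x-40:x+40],(260,260),interpolation=cv2.INTER_CUBIC) for x,y in((148,203),(265,217),(365,219))]
cv2.imwrite("pics/crop.png",np.hstack(c))
```

```text
slim top [142 199  11   9  68] [147.2 203. ] [0.5725 0.2318 0.092 ]
slim scene [232 133   6  12  62] [234.7 138.2] [0.5698 0.2256 0.092 ]
 tri [0.574  0.2336 0.0845] [0.5731 0.2339 0.0843]
wide top [256 208  18  19 266] [264.6 216.7] [0.5423 0.0008 0.092 ]
wide scene [260 194  16  15 183] [267.4 200.6] [0.5424 0.0021 0.092 ]
 tri [0.542  0.0008 0.0937] [0.5418 0.0008 0.0937]
square top [359 212  13  14 151] [365.  218.5] [ 0.5362 -0.1967  0.092 ]
square scene [305 261  17  17 160] [313.  268.8] [ 0.5361 -0.1947  0.092 ]
 tri [ 0.5357 -0.1962  0.0948] [ 0.5351 -0.1959  0.0947]
orange top [422 200  17  16 150] [430.  207.2] [ 0.5572 -0.3267  0.092 ]
orange scene [354 310  17  18 191] [362.  318.5] [ 0.5571 -0.3246  0.092 ]
 tri [ 0.5566 -0.3257  0.0953] [ 0.5559 -0.3254  0.095 ]
```

View pics/crop.png

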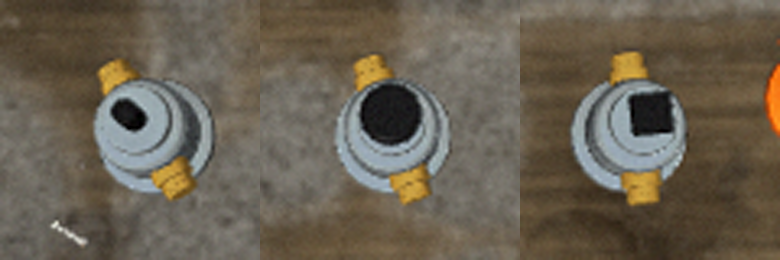

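The crop confirms slim (left), wide (middle) and square on grey (right). Moving to the wide button, closing the gripper on the way.

Emit:
carry_out(moves=[-1,-0.038,-0.046,0,0,0,0,-1,-0.038,-0.046,0,0,0,0,-1,-0.038,-0.046,0,0,0,0,-1,-0.038,-0.046,0,0,0,0,-1,-0.038,-0.046,0,0,0,0], squeeze=20)

```text
clock: 0.72
tcp_pos: [0.3301, -0.3019, 0.2386]
orientation: [-0.002, 0.797, -0.604, -0.002]
wrist_force: [0.7, 0.0, 0.2]
finger_gap: -0.0001
```

```bash
cat >> h.py <<'E'
from scipy.spatial.transform import Rotation as Ro
def tool():
    s=env.get_state();q=s["orientation"];return s,Ro.from_quat([q[1],q[2],q[3],q[0]]).as_matrix(),np.array(s["tcp_pos"])
def go(P):
    s,R,p=tool();print("t",round(s["clock"],2),"p",p.round(4),"j",s["joint_pos"].round(2),"F",s["wrist_force"].round(2),"gap",round(s["finger_gap"],4));print("toolz",R[:,2].round(3),"delta",(R.T@(np.array(P)-p)).round(4))
E
python3 -c "
from h import *
print(env.tip_reach);go((.542,.001,.24))"
```

```text
0.011
t 0.72 p [ 0.3301 -0.3019  0.2386] j [-0.92  0.07 -0.26  1.24  0.    1.95] F [0.69 0.02 0.23] gap -0.0001
toolz [-0.001  0.005 -1.   ] delta [-2.346e-01 -2.857e-01 -1.000e-04]
```

Emit:
carry_out(moves=[-1,-0.032,-0.039,0,0,0,-10,-1,-0.025,-0.044,0,0,0,-10,-1,-0.017,-0.047,0,0,0,-10,-1,-0.008,-0.049,0,0,0,-10,-1,0,-0.05,0,0,0,-10])

```text
clock: 1.35
tcp_pos: [0.4736, -0.0855, 0.2386]
orientation: [-0.002, 0.98, -0.197, -0.001]
wrist_force: [0.5, -0.4, -0.5]
finger_gap: 0.0001
```

```bash
python3 -c "
from h import *
go((.542,.001,.21))"
```

```text
t 1.35 p [ 0.4736 -0.0855  0.2386] j [-0.35  0.14 -0.19  1.25  0.    1.62] F [ 0.48 -0.35 -0.54] gap 0.0001
toolz [-0.002  0.005 -1.   ] delta [ 0.0297 -0.1061  0.0289]
```

Emit:
carry_out(moves=[-1,0.015,-0.053,0.014,0,0,0,-1,0.015,-0.053,0.014,0,0,0,-1,0,0,0,0,0,0,-1,0,0,0,0,0,0,-1,0,0,0,0,0,0])

```text
clock: 1.98
tcp_pos: [0.5439, 0.0065, 0.2086]
orientation: [-0.002, 0.981, -0.194, -0.002]
wrist_force: [0.1, 0.4, 0.3]
finger_gap: 0.0001
```

Run:
```python
from h import *
go((.542,.001,.15))
c=env.calibration("wrist");s,R,p=tool();print({k:np.round(v,3).tolist() if not isinstance(v,str) else v for k,v in c.items()})
im=env.read_camera("wrist");cv2.imwrite("pics/w1.png",im[:,:,::-1])
```

```text
t 1.98 p [0.5439 0.0065 0.2086] j [-0.14  0.27 -0.1   1.21  0.    1.82] F [0.05 0.44 0.28] gap 0.0001
toolz [-0.004  0.005 -1.   ] delta [0.0007 0.006  0.0586]
{'camera_matrix': [[325.192, 0.0, 282.038], [0.0, 325.192, 207.637], [0.0, 0.0, 1.0]], 'hand_eye': [[1.0, -0.001, 0.0, -0.0], [0.001, 0.946, 0.324, -0.082], [-0.001, -0.324, 0.946, -0.131], [0.0, 0.0, 0.0, 1.0]]}
```

View pics/w1.png

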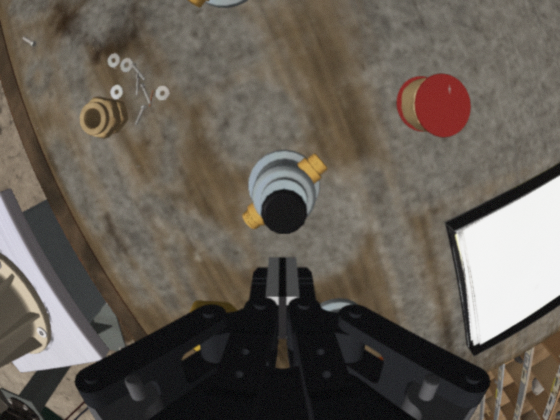

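The wrist view shows the wide button at about (285,211), with the closed fingertips just below it at (281,265). I'll measure it by ray.

```bash
cat >> h.py <<'E'
def wonz(uv,z):
    c=env.calibration("wrist");K=np.array(c["camera_matrix"]);H=np.array(c["hand_eye"]);s,R,p=tool()
    v=np.array(uv,float)-K[:2,2];r=np.hypot(*v);a=r/K[0,0]
    d=np.r_[np.sin(a)*v/max(r,1e-9),np.cos(a)]
    o=R@H[:3,3]+p;d=R@H[:3,:3]@d;return o+d*(z-o[2])/d[2]
def blob(im,x,y,r=22,th=60):
    m=(im.max(2)<th).astype(np.uint8);c,l,s,ce=cv2.connectedComponentsWithStats(m)
    sub=l[y-r:y+r,x-r:x+r];i=np.bincount(sub[sub>0]).argmax();return s[i],ce[i],l==i
E
python3 - <<'E'
from h import *
s,c,_=blob(cv2.imread("pics/w1.png"),285,211);P=wonz(c,.0955);print(s,c,P)
go((P[0],P[1],.13))
E
```

```text
[ 262  190   45   44 1560] [283.69166667 211.47435897] [0.54279443 0.0025133  0.0955    ]
t 2.02 p [0.5439 0.0064 0.2088] j [-0.14  0.27 -0.1   1.21  0.    1.82] F [0.05 0.65 0.29] gap -0.0002
toolz [-0.004  0.005 -1.   ] delta [0.0009 0.0042 0.0787]
```

Emit:
carry_out(moves=[-1,0.001,0.004,0.04,0,0,0,-1,0,0,0.035,0,0,0,-1,0,0,0.015,0,0,0,-1,0,0,0,0,0,0,-1,0,0,0,0,0,0])

```text
clock: 2.65
tcp_pos: [0.5442, -0.0021, 0.1213]
orientation: [-0.002, 0.98, -0.198, 0.001]
wrist_force: [0.4, 0.1, -0.2]
finger_gap: -0.0003
```

```bash
python3 -c "
from h import *
go((.5425,.002,.093))"
```

```text
t 2.65 p [ 0.5442 -0.0021  0.1213] j [-0.15  0.32 -0.25  1.    0.    1.82] F [ 0.42  0.09 -0.24] gap -0.0003
toolz [ 0.004  0.003 -1.   ] delta [-0.0032 -0.003   0.0283]
```

Emit:
carry_out(moves=[-1,-0.003,-0.003,0.006,0,0,0,-1,0,0,0.005,0,0,0,-1,0,0,0.005,0,0,0,-1,0,0,0.004,0,0,0,-1,0,0,0.002,0,0,0])

```text
clock: 3.28
tcp_pos: [0.5446, 0.002, 0.101]
orientation: [-0.002, 0.98, -0.197, 0.004]
wrist_force: [-0.5, -0.8, 2.0]
finger_gap: -0.0002
```

```bash
python3 -c "
from h import *
go((.5425,.002,.093))"
```

```text
t 3.27 p [0.5446 0.002  0.101 ] j [-0.15  0.33 -0.29  0.94  0.    1.82] F [-0.55 -0.8   2.03] gap -0.0002
toolz [ 0.009  0.002 -1.   ] delta [-0.002   0.0009  0.008 ]
```

Emit:
carry_out(moves=[-1,0,0,0.003,0,0,0,-1,0,0,0.003,0,0,0,-1,0,0,0.002,0,0,0,-1,0,0,0.001,0,0,0,-1,0,0,0,0,0,0])

```text
clock: 3.9
tcp_pos: [0.5446, 0.002, 0.0926]
orientation: [-0.002, 0.98, -0.197, 0.004]
wrist_force: [-2.6, -0.3, 6.4]
finger_gap: 0.0002
```

```bash
python3 -c "
from h import *
go((.5425,.002,.093))"
```

```text
t 3.9 p [0.5446 0.002  0.0926] j [-0.15  0.34 -0.3   0.92  0.    1.82] F [-2.61 -0.28  6.41] gap 0.0002
toolz [ 0.009  0.002 -1.   ] delta [-0.002   0.0008 -0.0005]
```

Force is 6.4 N with the tip at about 82 mm, so it is fully in on its cushion. Raising the tool and heading to the square one.

Emit:
carry_out(moves=[-1,0,0,-0.05,0,0,0,-1,0,0,-0.05,0,0,0,-1,0.02,0.053,0,0,0,0,-1,0.02,0.053,0,0,0,0,-1,0.02,0.053,0,0,0,0])

```text
clock: 4.53
tcp_pos: [0.5391, -0.1681, 0.1939]
orientation: [-0.002, 0.981, -0.193, 0.005]
wrist_force: [0.2, 0.0, -0.9]
finger_gap: 0.0002
```

Emit:
carry_out(moves=[-1,0.008,0.025,0,0,0,0,-1,0,0,0,0,0,0,-1,0,0,0,0,0,0,-1,0,0,0,0,0,0,-1,0,0,0,0,0,0])

```text
clock: 5.15
tcp_pos: [0.5368, -0.1965, 0.1921]
orientation: [-0.003, 0.981, -0.194, 0.004]
wrist_force: [-0.4, -0.8, -0.4]
finger_gap: -0.0
```

Run:
```python
from h import *
go((.536,-.196,.12))
im=env.read_camera("wrist")[:,:,::-1];cv2.imwrite("pics/w2.png",im)
s,c,_=blob(im,283,212);P=wonz(c,.0955);print(s,c,P)
go((P[0],P[1],.12))
```

```text
t 5.15 p [ 0.5368 -0.1965  0.1921] j [-0.5   0.32 -0.07  1.18  0.01  1.47] F [-0.42 -0.77 -0.37] gap -0.0
toolz [ 0.01   0.004 -1.   ] delta [-0.0015  0.0003  0.0721]
[ 260  192   42   42 1052] [280.3269962  213.00855513] [ 0.53646587 -0.19523472  0.0955    ]
t 5.2 p [ 0.5368 -0.1965  0.1922] j [-0.5   0.32 -0.07  1.18  0.01  1.47] F [ 0.15 -0.68  0.01] gap -0.0001
toolz [ 0.01   0.004 -1.   ] delta [-0.0013 -0.0005  0.0722]
```

View pics/w2.png

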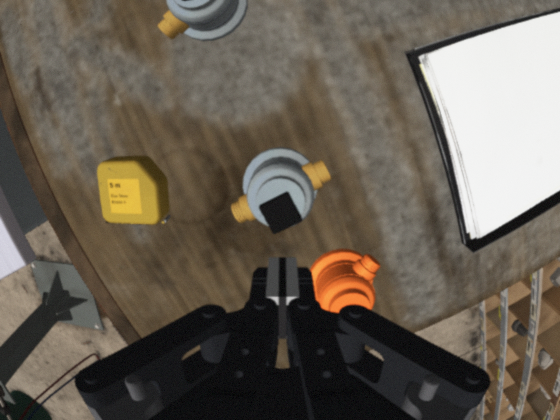

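The square button on the grey head is at (280,213) in the wrist view and the tool is centred over it; the orange one is at (343,280), clear. Descending.

Emit:
carry_out(moves=[-1,-0.001,0,0.04,0,0,0,-1,0,0,0.025,0,0,0,-1,0,0,0.01,0,0,0,-1,0,0,0,0,0,0,-1,0,0,0,0,0,0])

```text
clock: 5.82
tcp_pos: [0.5388, -0.194, 0.1179]
orientation: [-0.002, 0.981, -0.192, 0.007]
wrist_force: [-1.0, -0.7, -0.0]
finger_gap: 0.0
```

```bash
python3 -c "
from h import *
go((.5362,-.1956,.093))"
```

```text
t 5.83 p [ 0.5388 -0.194   0.1179] j [-0.49  0.36 -0.19  1.    0.01  1.47] F [-1.02 -0.67 -0.04] gap 0.0
toolz [ 0.014  0.002 -1.   ] delta [-0.0021  0.0026  0.0249]
```

Emit:
carry_out(moves=[-1,-0.002,0.002,0.004,0,0,0,-1,0,0,0.005,0,0,0,-1,0,0,0.004,0,0,0,-1,0,0,0.004,0,0,0,-1,0,0,0.003,0,0,0])

```text
clock: 6.45
tcp_pos: [0.5376, -0.1961, 0.0994]
orientation: [-0.002, 0.981, -0.192, 0.009]
wrist_force: [-0.6, 0.7, 2.9]
finger_gap: -0.0004
```

```bash
python3 -c "
from h import *
go((.5362,-.1956,.0925))"
```

```text
t 6.45 p [ 0.5376 -0.1961  0.0994] j [-0.49  0.38 -0.23  0.95  0.01  1.46] F [-0.61  0.71  2.86] gap -0.0004
toolz [ 0.018 -0.    -1.   ] delta [-0.0016  0.0002  0.0069]
```

Emit:
carry_out(moves=[-1,0,0,0.003,0,0,0,-1,0,0,0.002,0,0,0,-1,0,0,0.002,0,0,0,-1,0,0,0,0,0,0,-1,0,0,0,0,0,0])

```text
clock: 7.08
tcp_pos: [0.5376, -0.196, 0.0931]
orientation: [-0.001, 0.981, -0.192, 0.009]
wrist_force: [-2.1, 0.3, 4.8]
finger_gap: 0.0004
```

```bash
python3 -c "
from h import *
go((.5362,-.1956,.0925))"
```

```text
t 7.08 p [ 0.5376 -0.196   0.0931] j [-0.49  0.38 -0.24  0.94  0.01  1.46] F [-2.15  0.26  4.75] gap 0.0004
toolz [ 0.018 -0.001 -1.   ] delta [-0.0015  0.0001  0.0006]
```

Emit:
carry_out(moves=[-1,0,0,0.0015,0,0,0,-1,0,0,0,0,0,0,-1,0,0,0,0,0,0,-1,0,0,-0.05,0,0,0,-1,0,0,-0.05,0,0,0])

```text
clock: 7.7
tcp_pos: [0.5333, -0.1946, 0.1902]
orientation: [-0.003, 0.981, -0.192, 0.005]
wrist_force: [1.1, 0.2, -0.1]
finger_gap: 0.0
```

Emit:
carry_out(moves=[-1,-0.018,-0.056,0,0,0,0,-1,-0.018,-0.056,0,0,0,0,-1,-0.018,-0.056,0,0,0,0,-1,-0.018,-0.056,0,0,0,0,-1,-0.018,-0.056,0,0,0,0])

```text
clock: 8.32
tcp_pos: [0.5622, 0.1002, 0.1947]
orientation: [-0.002, 0.98, -0.197, 0.012]
wrist_force: [1.3, 0.3, 0.2]
finger_gap: -0.0002
```

Run:
```python
from h import *
go((.57,.229,.19))
im=env.read_camera("scene")[:,:,::-1];cv2.imwrite("pics/s2.png",im)
cv2.imwrite("pics/s2c.png",np.hstack([cv2.resize(cv2.imread(f"pics/{n}.png")[180:320,220:360],(400,400),interpolation=cv2.INTER_CUBIC) for n in("scene0","s2")]))
```

```text
t 8.32 p [0.5622 0.1002 0.1947] j [ 0.04  0.3  -0.08  1.16 -0.    2.01] F [1.31 0.31 0.18] gap -0.0002
toolz [ 0.023 -0.001 -1.   ] delta [-0.0428 -0.1217  0.0047]
```

View pics/s2c.png

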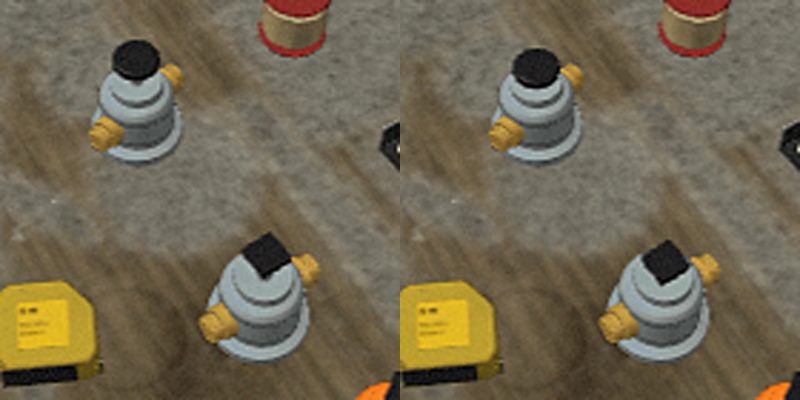

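Before and after side by side: both caps sit lower by a similar amount (wide at y 58→66, square at y 255→262 in the crop), and the heads have not moved. On to the slim pin, also correcting the small 1.3° tilt.

Emit:
carry_out(moves=[-1,-0.019,-0.054,0,0,0,0,-1,-0.019,-0.054,0,0,0,0,-1,-0.005,-0.014,0,0,1.2,0,-1,0,0,0,0,0,0,-1,0,0,0,0,0,0])

```text
clock: 9.0
tcp_pos: [0.5688, 0.2368, 0.1931]
orientation: [-0.001, 0.981, -0.193, 0.022]
wrist_force: [-0.5, -0.2, 0.1]
finger_gap: -0.0001
```

Run:
```python
from h import *
go((.57,.229,.12))
im=env.read_camera("wrist")[:,:,::-1];cv2.imwrite("pics/w3.png",im)
s,c,_=blob(im,283,212);P=wonz(c,.0955);print(s,c,P)
go((P[0],P[1],.12))
cv2.imwrite("pics/w3c.png",cv2.resize(im[140:310,190:380],None,fx=3,fy=3))
```

```text
t 9.0 p [0.5688 0.2368 0.1931] j [ 0.27  0.38  0.02  1.17 -0.02  2.23] F [-0.53 -0.19  0.06] gap -0.0001
toolz [ 0.043 -0.006 -0.999] delta [0.001  0.0075 0.0731]
[275 195  18  26 376] [283.71276596 207.56382979] [0.57558035 0.23955495 0.0955    ]
t 9.05 p [0.5689 0.2366 0.1931] j [ 0.27  0.38  0.02  1.17 -0.02  2.23] F [ 0.81 -0.49  0.28] gap -0.0002
toolz [ 0.043 -0.006 -0.999] delta [ 0.002  -0.0045  0.0733]
```

View pics/w3c.png

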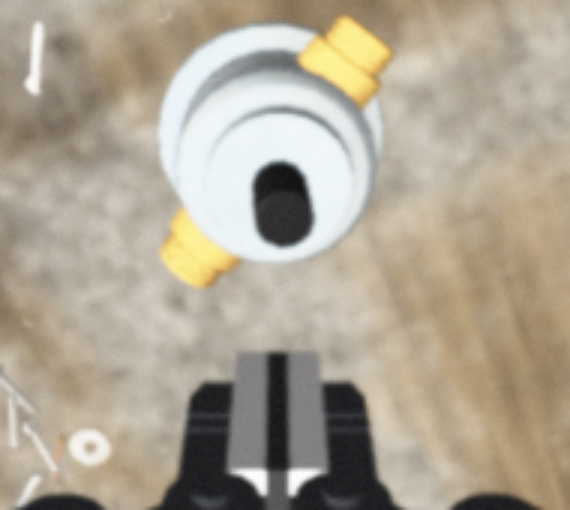

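The blob includes the pin's side. Its flat top is centred at crop (284,217), which is image (284.7,212.3). My tilt correction went the wrong way, so I'll reverse it.

Run:
```python
from h import *
P=wonz((284.7,212.3),.0955);print(P);go((P[0],P[1],.19))
```

```text
[0.57484956 0.23582178 0.0955    ]
t 9.05 p [0.5689 0.2366 0.1931] j [ 0.27  0.38  0.02  1.17 -0.02  2.23] F [ 0.81 -0.49  0.28] gap -0.0002
toolz [ 0.043 -0.006 -0.999] delta [ 0.0057 -0.0015  0.0034]
```

Emit:
carry_out(moves=[-1,0,0,0,0,-2.4,0,-1,0,0,0,0,0,0,-1,0,0,0,0,0,0,-1,0,0,0,0,0,0,-1,0,0,0,0,0,0])

```text
clock: 9.68
tcp_pos: [0.5694, 0.2317, 0.1937]
orientation: [-0.005, 0.98, -0.196, 0.001]
wrist_force: [-1.3, -0.7, -0.6]
finger_gap: 0.0002
```

Run:
```python
from h import *
im=env.read_camera("wrist")[:,:,::-1];cv2.imwrite("pics/w4.png",im)
s,c,m=blob(im,283,212);
# flat top: lowest part of blob, disc diameter = blob width
x=s[0]+s[2]/2;y=s[1]+s[3]-s[2]/2;print(s,x,y);P=wonz((x,y),.0955);print(P);go((P[0],P[1],.12))
go((.57,.23,.12))
```

```text
[278 189  17  26 370] 286.5 206.5
[0.57461242 0.23609312 0.0955    ]
t 9.72 p [0.5694 0.2318 0.1936] j [0.25 0.4  0.05 1.22 0.01 2.22] F [ 0.31 -1.21  0.01] gap -0.0001
toolz [ 0.005  0.009 -1.   ] delta [ 0.0031 -0.0052  0.0737]
t 9.72 p [0.5694 0.2318 0.1936] j [0.25 0.4  0.05 1.22 0.01 2.22] F [ 0.31 -1.21  0.01] gap -0.0001
toolz [ 0.005  0.009 -1.   ] delta [0.0012 0.0022 0.0736]
```

Emit:
carry_out(moves=[-1,0.003,-0.005,0.035,0,0,0,-1,0,0,0.027,0,0,0,-1,0,0,0.01,0,0,0,-1,0,0,0,0,0,0,-1,0,0,0,0,0,0])

```text
clock: 10.35
tcp_pos: [0.5757, 0.2371, 0.1226]
orientation: [-0.006, 0.981, -0.196, 0.003]
wrist_force: [-0.3, 0.2, 0.1]
finger_gap: -0.0005
```

```bash
python3 -c "
from h import *
go((.5743,.235,.0925))"
```

```text
t 10.35 p [0.5757 0.2371 0.1226] j [ 0.26  0.45 -0.05  1.06  0.01  2.22] F [-0.3   0.17  0.09] gap -0.0005
toolz [ 0.009  0.01  -1.   ] delta [-0.0006  0.0029  0.0301]
```

Emit:
carry_out(moves=[-1,0,0.0025,0.005,0,0,0,-1,0,0,0.006,0,0,0,-1,0,0,0.005,0,0,0,-1,0,0,0.004,0,0,0,-1,0,0,0.003,0,0,0])

```text
clock: 10.98
tcp_pos: [0.5764, 0.2351, 0.1009]
orientation: [-0.007, 0.981, -0.196, 0.005]
wrist_force: [-0.9, 0.1, 2.7]
finger_gap: 0.0001
```

```bash
python3 -c "
from h import *
go((.5743,.235,.092))"
```

```text
t 10.97 p [0.5764 0.2351 0.1009] j [ 0.25  0.46 -0.09  1.01  0.01  2.22] F [-0.92  0.05  2.67] gap 0.0001
toolz [ 0.013  0.011 -1.   ] delta [-0.002   0.0011  0.0089]
```

Contact is made and the pin is moving at about 3 N. Finishing the press.

Emit:
carry_out(moves=[-1,0,0,0.003,0,0,0,-1,0,0,0.003,0,0,0,-1,0,0,0.003,0,0,0,-1,0,0,0,0,0,0,-1,0,0,0,0,0,0])

```text
clock: 11.6
tcp_pos: [0.5764, 0.2352, 0.093]
orientation: [-0.007, 0.981, -0.196, 0.006]
wrist_force: [-2.3, -1.8, 6.0]
finger_gap: -0.0001
```

```bash
python3 -c "
from h import *
go((.5743,.235,.092))"
```

```text
t 11.6 p [0.5764 0.2352 0.093 ] j [ 0.26  0.47 -0.1   0.99  0.01  2.22] F [-2.27 -1.76  6.05] gap -0.0001
toolz [ 0.014  0.011 -1.   ] delta [-0.0019  0.001   0.0009]
```

Emit:
carry_out(moves=[-1,0,0,0.001,0,0,0,-1,0,0,-0.03,0,0,0,-1,0,0,-0.05,0,0,0,-1,0,0,-0.05,0,0,0,-1,0.04,0.045,0,0,0,0])

```text
clock: 12.22
tcp_pos: [0.5936, 0.1794, 0.2237]
orientation: [-0.007, 0.981, -0.193, 0.005]
wrist_force: [0.9, -0.5, -0.2]
finger_gap: 0.0
```

Emit:
carry_out(moves=[-1,0.02,0.055,0,0,0,0,-1,0,0,0,0,0,0,-1,0,0,0,0,0,0,-1,0,0,0,0,0,0,-1,0,0,0,0,0,0])

```text
clock: 12.85
tcp_pos: [0.5932, 0.1189, 0.2219]
orientation: [-0.007, 0.981, -0.193, 0.006]
wrist_force: [0.3, 0.4, 0.5]
finger_gap: -0.0002
```

Run:
```python
from h import *
go((.5743,.235,.2))
im=env.read_camera("scene")[:,:,::-1];cv2.imwrite("pics/s3.png",im)
a=[cv2.imread(f"pics/{n}.png") for n in("scene0","s3")]
r=lambda i,y,x:cv2.resize(i[y:y+80,x:x+80],(260,260),interpolation=cv2.INTER_CUBIC)
cv2.imwrite("pics/s3c.png",np.vstack([np.hstack([r(i,110,200),r(i,170,230),r(i,240,270)]) for i in a]))
```

```text
t 12.85 p [0.5932 0.1189 0.2219] j [0.06 0.36 0.07 1.26 0.01 2.02] F [0.33 0.37 0.48] gap -0.0002
toolz [ 0.015  0.012 -1.   ] delta [-0.0617 -0.0999  0.023 ]
```

View pics/s3c.png

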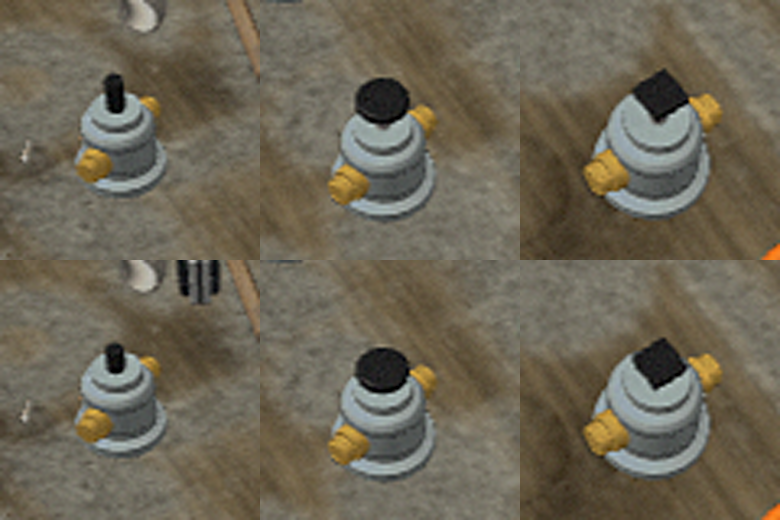

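All three caps sit lower (bottom row is now) and the heads have not moved. I'll compare the pixel drop with the drop expected for 10 mm before handing in.

Run:
```python
from h import *
a=[cv2.imread(f"pics/{n}.png") for n in("scene0","s3")]
for k,xy,P in(("wide",(267,201),(.5425,.002)),("square",(313,269),(.536,-.196)),("slim",(236,140),(.5743,.235))):
    b=[blob(i,*xy,r=12) for i in a]
    e=proj("scene",(*P,.086))-proj("scene",(*P,.096))
    print(k,"centroid shift",(b[1][1]-b[0][1]).round(2),"top shift",b[1][0][1]-b[0][0][1],"expected",e.round(2))
```

```text
wide centroid shift [-0.02  2.91] top shift 3 expected [0.09 2.92]
square centroid shift [-0.51  2.5 ] top shift 3 expected [-0.36  2.63]
slim centroid shift [0.14 1.5 ] top shift 3 expected [0.33 3.03]
```

```bash
python3 -c "
from h import *
print(env.hand_in())"
```

```text
the job is handed in; nothing more can be done
None
```

I pressed all three indicators in with the closed fingertips, in order (wide round, square, slim pin), and handed the job in. The robot clock stood at about 13 s of the allowed 43 s. The hand-in reports no verdict.

- **Force:** the vertical wrist force I read while pressing was at most about 6.4 N. The extra 1 to 1.5 mm at the end of the square and slim presses was not read separately.
- **Depth:** in the scene camera the wide cap dropped 2.9 px (2.9 expected for 10 mm) and the square cap 2.5 px (2.6 expected). The top edge of the slim pin dropped 3 px (3.0 expected).
- **Disagreement:** the slim pin's blob centroid moved only 1.5 px. I put that down to the blob including the pin's visible side, which shortens as the pin goes in.
- **Position:** the before and after crops show the three heads upright and not visibly moved. The reel and tape measure had not moved in the crop taken before the slim press. I did not re-check those two afterwards, and never re-checked the union, but the tool stayed well above all three. It ended clear, at about 0.22 m height.
- **Mistake on the way:** one small tilt correction went the wrong way, to about 2.5°. I reversed it before descending on the slim pin.

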